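# Wedge the rocking instrument case

### The arm

A 7-joint arm with a two-finger parallel gripper is mounted at the origin on the work surface. World frame = base frame: x ahead of the robot, y to its left, z up, the work surface at z = 0. Lengths are in m, angles in rad, forces in N, time in s.
With the tool pointing down it reaches from about 0.4 to 0.85 m from the base axis. Payload 4.5 kg.
Tool frame: the origin (TCP) lies on the mounting face of the last link; the fingertips stand 173 mm ahead of it and the grasp point (between the pads) lies 155 mm ahead of it; z points along the fingers, y is the line along which they close (so a half turn about z gives the same grasp; the last joint's range is limited). The gripper opens to 85 mm and grips with 20 to 120 N. Pads are 22 mm wide; open, the fingers measure 114 mm over their backs; the gripper's body (76 mm by 85 mm) begins 54 mm behind the grasp point. The pads swing forward as they close: fully open they stand 13 mm farther back than shut.
Start: joints at [1.243, 0.689, -0.195, 1.565, 0.157, 0.902, -0.215], TCP at [0.221, -0.585, 0.405] pointing down, gripper open.
Joint ranges: [-3.01, 3.01], [-0.46, 2.08], [-1.47, 1.51], [0.13, 2.56], [-1, 4.14], [0.04, 2.09], [-2.66, 2.66]. Speed limits (rad/s): [2.57, 2.57, 3.14, 3.14, 3.14, 3.14, 3.14].

### API

Orientations are given as a rotation vector (axis times angle).
In Python, from bench import get_state, snapshot, camera_info, sign_off gives the robot as it stands.
- The arm moves only by the tool play_rows, never from a script. Its argument "targets" is a list of rows, each a list of 5 numbers: the finger opening in mm, from 0 to 85.4, then the shift along the tool's x, y, z in mm, then the turn about the tool's z in rad. In form: [[jaw, x, y, z, yaw], ...]. A call has 1 to 10 rows; each row shifts and turns the commanded pose from where the row before left it, along the tool's axes as they then stand; what a row does not reach is not made up. A row lasts 1/8 s, in which the tool goes at most 62.5 mm and 10.7 degrees, less where a joint would pass 70% of its speed; a pose out of reach is approached as far as the arm can. A call with a gripper value outside its range is refused whole. The fingers move at their own pace and stop on an object; the grip force is fixed at half the most. Time passes only in rows, so rows that do not move let the fingers close. It gives the time, the measured TCP pose, the force, the opening and the grip force at its end, in the units of the state.
- get_state(): the state, without advancing time (a new reading comes with each control period).
- snapshot(name): name is "scene" or "top" or "wrist"; returns the picture (384x512x3 uint8, blue, green, red); there is no depth.
- camera_info(name): a dict with "K" (3x3 intrinsics, pixels), "xyz" and "attitude" of the camera in the world. Camera axes: x right, y up, looking along -z (the intrinsics and any distortion apply to the point x, -y, -z); pixel columns grow to the right and rows downward; lengths in m; the calibration is good to about 2 mm. A picture is of the moment at which its call begins: read the wrist's pose just before it. camera_info takes no time and is no camera call; for the wrist camera it gives the pose at the moment of the call.
- sign_off(): hands the job in; it is judged then, once.
The state is a dict: "clock": time; "joint_positions": joint angles; "dq": joint speeds; "joint_efforts": joint torques, N m; "tool_pos": TCP position; "tool_rot": TCP orientation; "contact_force": force on the tool from outside, world axes, zero at the start; "ft_torque": the same for the moment, N m; "width": finger opening in m; "gripper_force": force on a finger pad.
Only numpy, scipy, OpenCV 4.12 (cv2) and the standard library are available. Lean on these libraries where they do the work, as an engineer would, in place of code of your own. Each camera call takes 0.05 s, during which the arm holds its last target. There are 200 camera calls.

### The job

The beige instrument case on the bench rocks because one of its feet is missing. Without gripping or lifting anything, push the orange wedge nose first under the corner with the red pad just until the case sits level and no longer rocks, then prove it by pressing down firmly on the red pad for a moment and let go. Keep the case where it stands and leave the other things on the bench alone.

Things in the scene. Friction and masses are not known exactly. Their poses are not given: they have to be found in the camera images.
- case: Beige instrument case, loose, 2.5 kg: 200 (x) x 240 (y) x 54 mm high on rubber feet 16 mm tall; underside 16 mm, top 70 mm above the bench. Origin at bench level under its centre, z up. Feet, 24 mm wide, at (x, y) = (-78, -98), (-78, +98), (+78, +98) mm; the one at (+78, -98) is missing. The wedge waits beside its y = -120 mm face. Left alone it stands level, with a gap under the footless corner.
- test_pad: Flat red disc, 48 mm across, 5 mm thick, fixed on the case's top over the footless corner, centre at (+70, -90) mm of the case. Origin at the centre of its underside, 70 mm above the bench. Unwedged, the corner starts to sink at 2 to 3 N and meets the bench (0.13 rad) by 10 to 15 N of a stiffly held finger; it tips back when let go. A firm test press is 6 to 15 N.
- pad_top (a point): Centre of the red disc's top face, 75 mm above the bench when the case is level. It sinks 5 to 15 mm if the case rocks under a press of 8 N or more, at most 1 to 3 mm if it is well wedged.
- gap (a point): The point on the case's underside where the wedge should carry it: x = +55, y = -105 mm of the case, 16 mm above the bench. Anywhere within some 30 mm along the side is as good.
- wedge: Orange plastic wedge, 0.1 kg, flat on the bench: 130 mm long (x), 50 mm wide (y), 4 mm high at the nose (+x), 30 mm at the heel (-x), a plane slope between. Origin at the middle of its underside, z up. Its nose waits 25 to 60 mm from the case, pointing at it within 0.2 rad. It slides with about 1 N; when it carries the corner the push stiffens at once past 3 N, and 7 N shoves the case along.
- bite (a point): Point on the wedge's sloping top, on its centre line, 16 mm high: 60 mm behind the nose, 70 mm ahead of the heel. When this point is under the edge of the case the gap is just filled; the slope rises 1 mm in 5.
- heel (a point): Centre of the wedge's upright heel face (50 mm wide, 30 mm high), 12 mm above the bench: the place to push, along the wedge's +x.
- bottle: Small white bottle with blue cap, 48 mm across, 85 mm tall, standing; origin under its centre. Leave alone.
- screwdriver: Screwdriver with green handle, about 170 mm long, lying flat; handle to its -x. Leave alone.
- vial_tray: Round black tray with clear vials, 96 mm across, 30 mm high; origin under its centre. Leave alone.
Mind the look-alikes: they are no part of the job. Of the things that look like the wedge, the middle-sized one is meant.

How it is judged:
On the way, in this order (a step that is already met when the one before it is completed fails the run):
1. the wedge is under the corner without a foot (horizontal distance between bite and gap below 0.05 m), for 0.1 s.
2. a finger presses the red pad firmly and the wedged case does not rock (contact force between the fingers and test_pad above 4 N and contact force between wedge and case above 1 N and angle between case's own z axis and vertical below 0.025 rad and horizontal distance between bite and gap below 0.05 m), for 0.2 s.
At the end, for the whole second after the job is handed in: The wedge lies flat under the corner without a foot (its 16 mm point within 50 mm of the gap point, seen from above), the case is level within 0.025 rad and at rest within 30 mm of where it stood, after a press of over 4 N on the red pad that did not tilt it beyond 0.025 rad (horizontal distance between bite and gap below 0.05 m and angle between case's own z axis and vertical below 0.025 rad and angle between wedge's own z axis and vertical below 0.05 rad and height (world z) of wedge below 0.004 m and distance of case from where it was at the start of the episode below 0.03 m and linear speed of each of case, wedge below 0.01 m/s); the robot touches nothing.
It fails at once if the wedge is lifted or stood on end (height (world z) of wedge above 0.012 m or angle between wedge's own z axis and vertical above 0.25 rad).
It fails at once if the case is lifted or tipped over (height (world z) of case above 0.02 m or angle between case's own z axis and vertical above 0.22 rad).
It fails at once if the case is shoved out of its place (distance of case from where it was at the start of the episode above 0.04 m).
It fails at once if the bottle, screwdriver or vial tray is disturbed (distance of any of bottle, screwdriver, vial_tray from where it was at the start of the episode above 0.03 m).
It also fails if it takes over 43 s, if anything falls off the work surface, if the arm or the gripper's body presses on something with over 40 N, if the wrist force passes 120 N, or if a joint passes its speed limit or range.

## Working session

There is one attempt and no reset: what is moved stays moved. The work goes in short steps, Python scripts to look and compute and a tool call to move; the robot and the scene stay as the last step left them, time stands still between calls to the robot, and variables do not carry over. Pictures are saved under pics/ and viewed, at most 10 in all, crops included, and the job is handed in when it is done.

Besides the shell and the picture viewer there is one more tool, called as a command line: name --pt "numbers of a row" for each row, then --argument value for the rest. play_rows: Moves the arm, as the interface text tells. Its arguments: {"type":"object","properties":{"targets":{"type":"array"}},"required":["targets"]}

```bash
mkdir -p pics; ls
python3 - <<'E'
from bench import *
import cv2,numpy as np
s=get_state(); print({k:np.round(v,3).tolist() for k,v in s.items()})
for n in("top","scene"):
    c=camera_info(n);print(n,c); cv2.imwrite(f"pics/{n}0.png",snapshot(n))
a=cv2.imread("pics/top0.png");b=cv2.imread("pics/scene0.png")
cv2.imwrite("pics/a.png",cv2.resize(a,(800,600)))
cv2.imwrite("pics/b.png",cv2.resize(b,(800,600)))
E
```

```text
pics
{'clock': 0.0, 'joint_positions': [1.243, 0.69, -0.194, 1.566, 0.157, 0.903, -0.215], 'dq': [-0.0, -0.0, 0.0, 0.001, -0.001, -0.001, 0.001], 'joint_efforts': [-0.001, -53.961, -1.266, -15.854, 0.009, 0.009, -0.0], 'tool_pos': [0.221, -0.584, 0.404], 'tool_rot': [-3.089, -0.565, 0.001], 'contact_force': [0.022, -0.001, 0.203], 'ft_torque': [0.016, -0.023, -0.03], 'gripper_force': 0.0, 'width': 0.085}
top {'K': array([[352.91547061,   0.        , 252.56328303],
       [  0.        , 352.91547061, 197.05195607],
       [  0.        ,   0.        ,   1.        ]]), 'xyz': array([0.36513209, 0.04462267, 1.09916078]), 'attitude': array([ 0.14524593, -0.15195303, -1.55723244])}
scene {'K': array([[386.62297373,   0.        , 254.1816881 ],
       [  0.        , 386.62297373, 185.75045946],
       [  0.        ,   0.        ,   1.        ]]), 'xyz': array([ 1.29657293, -0.28464246,  0.95285611]), 'attitude': array([0.66582526, 0.42292092, 1.0664142 ])}
```

View pics/a.png

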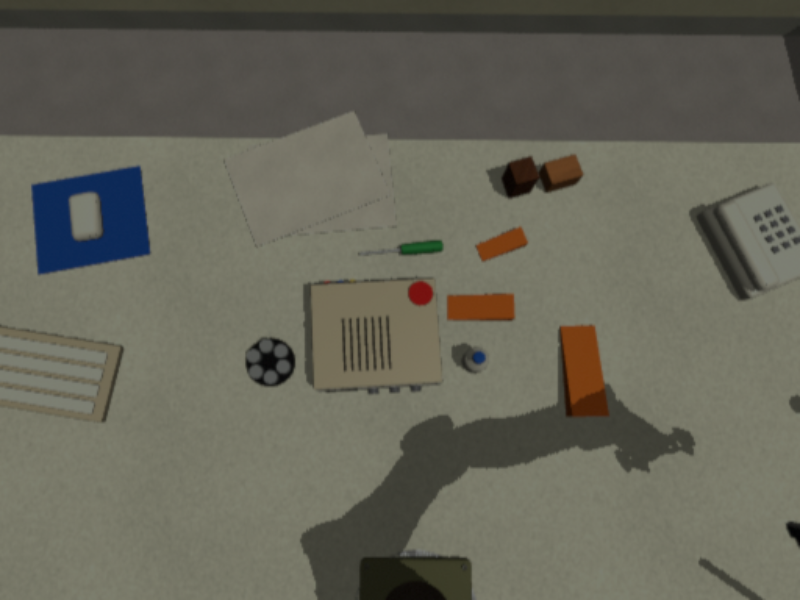

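View pics/b.png

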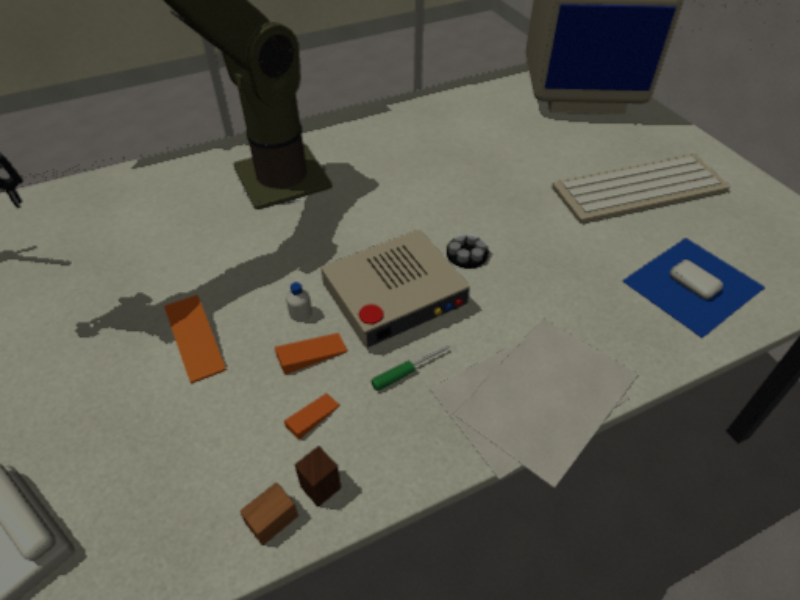

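The top view shows the middle-sized wedge at about (480,307) in the enlarged image, with its nose pointing left at the case. The red pad is at (420,293), the bottle at (475,358) and the screwdriver at (410,248). I'll measure these next.

```bash
cat > h.py <<'E'
from bench import *
import cv2,numpy as np
from scipy.spatial.transform import Rotation as R
def ray(c,p):
    K=c["K"];d=np.array([(p[0]-K[0,2])/K[0,0],-(p[1]-K[1,2])/K[1,1],-1.])
    return np.array(c["xyz"]),R.from_rotvec(c["attitude"]).apply(d)
def onz(c,p,z):
    o,d=ray(c,p);return o+d*(z-o[2])/d[2]
def tri(c1,p1,c2,p2):
    o1,d1=ray(c1,p1);o2,d2=ray(c2,p2)
    t=np.linalg.lstsq(np.c_[d1,-d2],o2-o1,rcond=None)[0]
    a=o1+d1*t[0];b=o2+d2*t[1];return (a+b)/2,np.linalg.norm(a-b)
def mask(im,lo,hi):return cv2.inRange(cv2.cvtColor(im,cv2.COLOR_BGR2HSV),np.array(lo),np.array(hi))
def blobs(m,amin=40):
    cs=cv2.findContours(m,cv2.RETR_EXTERNAL,cv2.CHAIN_APPROX_NONE)[0]
    return [c for c in cs if cv2.contourArea(c)>amin]
def cen(c):
    m=cv2.moments(c);return np.array([m["m10"],m["m01"]])/m["m00"]
E
python3 - <<'E'
from h import *
np.set_printoptions(precision=4,suppress=True)
T=cv2.imread("pics/top0.png");S=cv2.imread("pics/scene0.png");ct=camera_info("top");cs=camera_info("scene")
hsv=cv2.cvtColor(T,cv2.COLOR_BGR2HSV)
for n,(u,v) in dict(wedge=(307,197),case=(220,195),case2=(265,200),red=(269,188),bench=(200,300),bench2=(295,215),benchn=(250,170)).items(): print(n,hsv[v,u])
for n,im,c in(("top",T,ct),("scene",S,cs)):
    for k in blobs(mask(im,(5,170,60),(14,255,255))):
        r=cv2.minAreaRect(k);print(n,"orange",cen(k),cv2.contourArea(k),cv2.approxPolyDP(k,3,True)[:,0].tolist())
    m=mask(im,(0,180,70),(4,255,255))|mask(im,(176,180,70),(180,255,255))
    for k in blobs(m): print(n,"red",cen(k),cv2.contourArea(k),onz(c,cen(k),.075))
    for k in blobs(mask(im,(45,150,30),(75,255,255)),20):print(n,"green",cen(k),onz(c,cen(k),.015))
    for k in blobs(mask(im,(105,150,60),(130,255,255)),15):print(n,"blue",cen(k),cv2.contourArea(k),onz(c,cen(k),.085))
cv2.imwrite("pics/crop.png",cv2.resize(T[165:265,190:345],None,fx=5,fy=5,interpolation=cv2.INTER_CUBIC))
E
```

```text
wedge [ 12 219 122]
case [ 23  63 117]
case2 [ 23  62 119]
red [  1 223 119]
bench [ 32  34 121]
bench2 [ 30  35 117]
benchn [ 30  34 120]
top orange [373.1538 237.3117] 1215.0 [[359, 209], [366, 265], [388, 265], [380, 210]]
top orange [307.7151 196.1158] 574.5 [[287, 190], [287, 203], [328, 203], [328, 189]]
top orange [320.9725 155.842 ] 296.5 [[333, 146], [305, 157], [308, 165], [335, 156]]
top red [268.8172 187.3032] 149.5 [ 0.5915 -0.007   0.075 ]
top green [269.8   158.053] [ 0.7005 -0.0133  0.015 ]
top blue [306.0926 228.4444] 27.0 [ 0.469  -0.1138  0.085 ]
top blue [ 57.2077 140.3363] 3828.0 [0.7282 0.6305 0.085 ]
scene orange [198.5243 265.9336] 401.5 [[208, 252], [182, 269], [192, 280], [216, 259]]
scene orange [197.3738 225.173 ] 593.5 [[216, 214], [176, 222], [182, 238], [220, 225]]
scene orange [124.2258 216.4903] 1122.5 [[125, 189], [106, 196], [122, 244], [143, 236]]
scene red [237.0287 200.8579] 122.0 [ 0.5919 -0.0065  0.075 ]
scene green [250.621  240.2739] [ 0.7003 -0.0134  0.015 ]
scene blue [188.6566 183.1111] 16.5 [ 0.4688 -0.1149  0.085 ]
scene blue [443.6391 183.1104] 2763.5 [0.8113 0.5923 0.085 ]
```

View pics/crop.png

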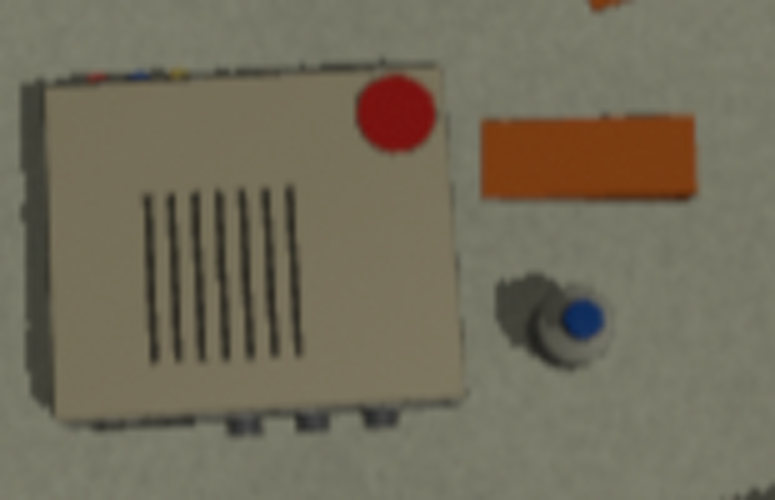

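The crop shows the case top with corners (45,86), (440,66), (463,402) and (57,416). The wedge's nose edge is at u≈481, rows 121 to 197, and its heel edge is at u≈695, rows 117 to 193.

Run:
```python
from h import *
np.set_printoptions(precision=4,suppress=True)
ct=camera_info("top");cs=camera_info("scene")
f=lambda u,v:((u+.5)/5-.5+190,(v+.5)/5-.5+165)
C=[onz(ct,f(*p),.07)[:2] for p in((45,86),(440,66),(463,402),(57,416))]
print("case corners",C,[np.linalg.norm(C[i]-C[i-1]) for i in range(4)])
# case +x -> towards image up; -y face -> image right
ey=((C[0]-C[1])+(C[3]-C[2]));th=np.arctan2(ey[1],ey[0])-np.pi/2
r=lambda a,v:np.array([[np.cos(a),-np.sin(a)],[np.sin(a),np.cos(a)]])@np.array(v)
c0=np.mean(C,0);pad=np.array([.5917,-.0068])
print("th",th,"centre",c0,"from pad",pad-r(th,[.07,-.09]))
ex=((C[0]-C[3])+(C[1]-C[2]));print("th from x",np.arctan2(ex[1],ex[0]))
c=(c0+pad-r(th,[.07,-.09]))/2
print("gap",c+r(th,[.055,-.105]),"edge at wedge", c+r(th,[.055,-.12]))
N=[onz(ct,f(*p),.004)[:2] for p in((481,121),(481,197))]
H=[onz(ct,f(*p),.03)[:2] for p in((695,117),(696,194))]
n=np.mean(N,0);h=np.mean(H,0);d=n-h
print("nose",n,N,"heel",h,H,"len",np.linalg.norm(d),"yaw",np.arctan2(d[1],d[0]))
print("heel tri",tri(ct,f(695,117),cs,(182,231)))
# scene: heel top corners approx
u=d/np.linalg.norm(d);print("bite",n-u*.06, "u",u)
for p in((176,222),):print("scene heel top far",onz(cs,p,.03))
```

```text
case corners [array([0.6075, 0.2028]), array([ 0.622 , -0.0337]), array([ 0.4219, -0.0459]), array([0.412 , 0.1887])] [np.float64(0.19605905353962608), np.float64(0.2369408777331316), np.float64(0.20046289572338788), np.float64(0.23483669311724617)]
th 0.05188033146195803 centre [0.5159 0.078 ] from pad [0.5171 0.0794]
th from x 0.06653768739554894
gap [ 0.5769 -0.0233] edge at wedge [ 0.5776 -0.0383]
nose [ 0.5783 -0.0643] [array([ 0.6028, -0.0646]), array([ 0.5538, -0.0641])] heel [ 0.5766 -0.1944] [array([ 0.6009, -0.1949]), array([ 0.5524, -0.1939])] len 0.1300873998959001 yaw 1.5579962628858288
heel tri (array([ 0.5993, -0.1895,  0.041 ]), np.float64(0.0060210694219329525))
bite [ 0.5775 -0.1243] u [0.0128 0.9999]
scene heel top far [ 0.5525 -0.1912  0.03  ]
```

The wedge is already in line with the gap, and its bite point has to travel about 86 mm along +y. I'll set the fingers to a 14 mm gap and turn them square to the heel first.

play_rows --pt "14 0 0 0 -0.17" --pt "14 0 0 0 -0.17" --pt "14 0 0 0 -0.17" --pt "14 0 0 0 -0.17" --pt "14 0 0 0 -0.17" --pt "14 0 0 0 -0.17" --pt "14 0 0 0 -0.18" --pt "14 0 0 0 0"

```text
clock: 1.1
tool_pos: [0.2209, -0.5845, 0.4041]
tool_rot: [-2.233, -2.209, -0.001]
contact_force: [0.4, 1.2, -0.2]
width: 0.0143
gripper_force: 0.0
```

play_rows --pt "14 39.3 39.1 0 0" --pt "14 39.3 39.1 0 0" --pt "14 39.3 39.1 0 0" --pt "14 39.3 39.1 0 0" --pt "14 39.3 39.1 0 0" --pt "14 39.3 39.1 0 0" --pt "14 39.3 39.1 0 0" --pt "14 39.3 39.1 0 0" --pt "14 39.3 39.1 0 0" --pt "14 0 0 0 0"

```text
clock: 2.35
tool_pos: [0.5796, -0.228, 0.4049]
tool_rot: [-2.225, -2.217, -0.009]
contact_force: [-0.4, -1.2, -0.2]
width: 0.014
gripper_force: 0.0
```

play_rows --pt "14 -8 -2.5 45 0" --pt "14 0 0 50 0" --pt "14 0 0 50 0" --pt "14 0 0 40 0" --pt "14 0 0 25 0" --pt "14 0 0 13 0" --pt "14 0 0 0 0" --pt "14 0 0 0 0"

```text
clock: 3.35
tool_pos: [0.5742, -0.2423, 0.1829]
tool_rot: [2.231, 2.209, 0.001]
contact_force: [0.9, 0.3, 0.5]
width: 0.0138
gripper_force: 0.0
```

Run:
```python
from h import *
s=get_state();print(s["tool_pos"],s["tool_rot"],s["contact_force"],R.from_rotvec(s["tool_rot"]).as_matrix().round(4))
im=snapshot("top");S=snapshot("scene")
a=cv2.resize(im[150:270,240:390],(750,600));cv2.imwrite("pics/c1.png",np.vstack([cv2.resize(im[150:250,230:390],(480,300)),cv2.resize(S[150:250,150:310],(480,300))]))
```

```text
[ 0.574226   -0.24230791  0.18288432] [2.23099966e+00 2.20909304e+00 1.29816390e-03] [0.92598911 0.33194964 0.54933027] [[ 9.900e-03  9.999e-01  1.900e-03]
 [ 1.000e+00 -9.900e-03 -8.000e-04]
 [-8.000e-04  2.000e-03 -1.000e+00]]
```

View pics/c1.png

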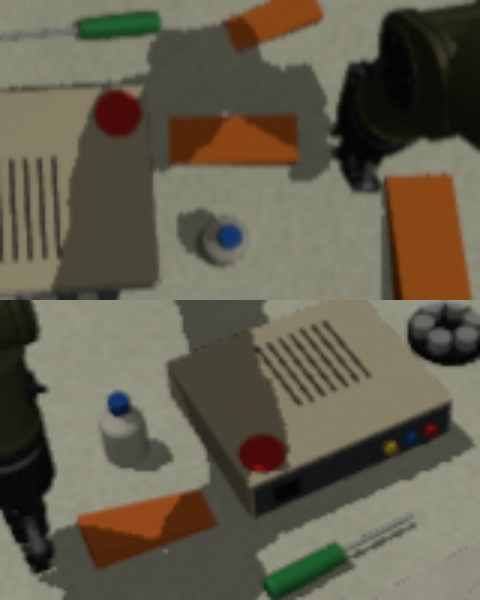

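The fingers are down behind the heel, at about (345,140) in the top half, and clear of the decoys. I'll approach and push gently.

play_rows --pt "14 10 3 4 0" --pt "14 10 0 0 0" --pt "14 8 0 0 0" --pt "14 5 0 0 0" --pt "14 5 0 0 0" --pt "14 5 0 0 0" --pt "14 5 0 0 0" --pt "14 5 0 0 0" --pt "14 5 0 0 0" --pt "14 5 0 0 0"

```text
clock: 4.7
tool_pos: [0.5773, -0.1787, 0.1777]
tool_rot: [2.231, 2.211, -0.0]
contact_force: [-0.1, -1.1, -0.3]
width: 0.0142
gripper_force: 0.4
```

play_rows --pt "14 5 0 0 0" --pt "14 5 0 0 0" --pt "14 5 0 0 0" --pt "14 5 0 0 0" --pt "14 4 0 0 0" --pt "14 3 0 0 0" --pt "14 3 0 0 0" --pt "14 3 0 0 0" --pt "14 0 0 0 0" --pt "14 0 0 0 0"

```text
clock: 5.95
tool_pos: [0.5776, -0.1458, 0.1776]
tool_rot: [-2.231, -2.211, -0.0]
contact_force: [-0.5, -1.5, -0.5]
width: 0.0143
gripper_force: 0.0
```

```bash
cat > m.py <<'E'
from h import *
np.set_printoptions(precision=4,suppress=True)
s=get_state();print(s["clock"],s["tool_pos"],s["contact_force"],s["width"])
ct=camera_info("top");T=snapshot("top");S=snapshot("scene");cv2.imwrite("pics/t_%05.2f.png"%s["clock"],T)
for k in blobs(mask(T,(5,150,30),(14,255,255))):
    c=cen(k)
    if 250<c[0]<335 and c[1]>170: print("wedge top px",cv2.minAreaRect(k),k[:,0].min(0),k[:,0].max(0))
for n,im in(("top",T),("scene",S)):
    m=mask(im,(0,180,40),(4,255,255))|mask(im,(176,180,40),(180,255,255))
    for k in blobs(m): print(n,"red",onz(camera_info(n),cen(k),.075))
print("bite (finger)",s["tool_pos"][1]+.011+.07)
E
python3 m.py
```

```text
5.95 [ 0.5776 -0.1458  0.1776] [-0.4577 -1.5292 -0.4917] 0.014255734685581953
wedge top px ((294.5, 196.0), (16.0, 31.0), 90.0) [279 188] [310 204]
top red [ 0.5913 -0.0071  0.075 ]
scene red [ 0.5916 -0.0064  0.075 ]
bite (finger) -0.06476184141539226
```

play_rows --pt "14 3 0 0 0" --pt "14 3 0 0 0" --pt "14 3 0 0 0" --pt "14 3 0 0 0" --pt "14 3 0 0 0" --pt "14 3 0 0 0" --pt "14 0 0 0 0"

```text
clock: 6.92
tool_pos: [0.5778, -0.1275, 0.1778]
tool_rot: [-2.231, -2.212, -0.001]
contact_force: [-0.6, 0.0, 0.7]
width: 0.0139
gripper_force: 0.0
```

play_rows --pt "14 1 0 0 0" --pt "14 1 0 0 0" --pt "14 1 0 0 0" --pt "14 0 0 0 0"

```text
clock: 7.42
tool_pos: [0.5778, -0.125, 0.1777]
tool_rot: [2.231, 2.211, 0.0]
contact_force: [0.6, -0.9, 0.9]
width: 0.014
gripper_force: 0.2
```

play_rows --pt "14 1 0 0 0" --pt "14 1 0 0 0" --pt "14 0 0 0 0"

```text
clock: 7.8
tool_pos: [0.5778, -0.1228, 0.1777]
tool_rot: [-2.231, -2.212, -0.0]
contact_force: [-0.2, -0.2, 0.4]
width: 0.0139
gripper_force: 0.2
```

play_rows --pt "14 1 0 0 0" --pt "14 1 0 0 0" --pt "14 0 0 0 0"

```text
clock: 8.18
tool_pos: [0.5778, -0.1208, 0.1777]
tool_rot: [-2.231, -2.212, -0.0]
contact_force: [-0.4, -0.7, 0.1]
width: 0.0143
gripper_force: 0.2
```

```bash
python3 m.py
```

```text
8.175 [ 0.5778 -0.1208  0.1777] [-0.397  -0.653   0.0673] 0.014343154326686147
wedge top px ((291.0, 195.5), (15.0, 22.0), 90.0) [280 188] [302 203]
top red [ 0.5916 -0.0071  0.075 ]
scene red [ 0.5919 -0.0067  0.075 ]
bite (finger) -0.039825076423052205
```

play_rows --pt "14 1 0 0 0" --pt "14 0 0 0 0"

```text
clock: 8.52
tool_pos: [0.5778, -0.1199, 0.1777]
tool_rot: [-2.231, -2.212, -0.0]
contact_force: [0.0, -0.9, 0.8]
width: 0.0139
gripper_force: 0.2
```

play_rows --pt "14 1 0 0 0" --pt "14 0 0 0 0"

```text
clock: 8.78
tool_pos: [0.5778, -0.1191, 0.1777]
tool_rot: [2.231, 2.211, -0.0]
contact_force: [-0.5, -0.3, -0.2]
width: 0.0144
gripper_force: 0.4
```

play_rows --pt "14 1 0 0 0" --pt "14 0 0 0 0"

```text
clock: 9.02
tool_pos: [0.5778, -0.1185, 0.1777]
tool_rot: [2.231, 2.211, -0.001]
contact_force: [0.2, -2.5, -0.6]
width: 0.0142
gripper_force: 1.3
```

play_rows --pt "14 1 0 0 0" --pt "14 0 0 0 0"

```text
clock: 9.28
tool_pos: [0.5778, -0.118, 0.1777]
tool_rot: [2.232, 2.21, -0.002]
contact_force: [-0.7, -5.5, -0.4]
width: 0.0143
gripper_force: 2.6
```

play_rows --pt "14 0.7 0 0 0" --pt "14 0 0 0 0"

```text
clock: 9.52
tool_pos: [0.5778, -0.1177, 0.1777]
tool_rot: [2.232, 2.209, -0.003]
contact_force: [0.8, -6.0, -0.0]
width: 0.0139
gripper_force: 3.0
```

```bash
python3 m.py
```

```text
9.525 [ 0.5778 -0.1177  0.1777] [ 0.8004 -5.9805 -0.0455] 0.01394768165965275
wedge top px ((290.5, 195.5), (15.0, 21.0), 90.0) [280 188] [301 203]
top red [ 0.5913 -0.007   0.075 ]
scene red [ 0.5921 -0.0068  0.075 ]
bite (finger) -0.03670140826750047
```

The push stiffened to about 6 N at the expected depth and the case has not moved. I'll back off, rise, close the fingers and go over the pad.

play_rows --pt "14 -5 0 0 0" --pt "14 -15 0 0 0" --pt "14 -15 0 0 0" --pt "14 0 0 -40 0" --pt "0 0 0 -50 0" --pt "0 0 0 -25 0" --pt "0 40 4 0 0" --pt "0 50 5 0 0" --pt "0 50 4 0 0" --pt "0 0 0 0 0"

```text
clock: 10.88
tool_pos: [0.5921, -0.0061, 0.2932]
tool_rot: [-2.221, -2.219, -0.007]
contact_force: [-0.5, -1.3, -1.4]
width: 0.0001
gripper_force: 0.0
```

```bash
python3 m.py
```

```text
10.875 [ 0.5921 -0.0061  0.2932] [-0.4595 -1.3318 -1.3648] 8.66505757479851e-05
wedge top px ((290.18524169921875, 195.40882873535156), (16.489748001098633, 21.32162857055664), 85.60128784179688) [279 187] [301 203]
scene red [ 0.5918 -0.0066  0.075 ]
bite (finger) 0.0748584794301033
```

play_rows --pt "0 0 0 15 0" --pt "0 0 0 12 0" --pt "0 0 0 8 0" --pt "0 0 0 4 0" --pt "0 0 0 2 0" --pt "0 0 0 0 0"

```text
clock: 11.72
tool_pos: [0.5919, -0.0114, 0.2518]
tool_rot: [2.231, 2.211, 0.0]
contact_force: [-0.5, 0.3, 0.5]
width: 0.0001
gripper_force: 0.0
```

play_rows --pt "0 0 0 1 0" --pt "0 0 0 1 0" --pt "0 0 0 1 0" --pt "0 0 0 0 0"

```text
clock: 12.22
tool_pos: [0.5918, -0.0115, 0.2486]
tool_rot: [-2.231, -2.211, 0.0]
contact_force: [-0.6, -0.1, -0.4]
width: 0.0001
gripper_force: 0.0
```

play_rows --pt "0 0 0 1 0" --pt "0 0 0 1 0" --pt "0 0 0 0 0"

```text
clock: 12.6
tool_pos: [0.5918, -0.0114, 0.2484]
tool_rot: [2.231, 2.211, 0.0]
contact_force: [-3.0, 0.2, 13.8]
width: 0.0005
gripper_force: 6.6
```

play_rows --pt "0 0 0 1 0" --pt "0 0 0 0 0"

```text
clock: 12.85
tool_pos: [0.5918, -0.0114, 0.2482]
tool_rot: [2.23, 2.21, 0.0]
contact_force: [-4.5, -0.8, 20.3]
width: -0.0004
gripper_force: 10.0
```

play_rows --pt "0 0 0 -1 0" --pt "0 0 0 0 0" --pt "0 0 0 0 0"

```text
clock: 13.22
tool_pos: [0.5918, -0.0114, 0.2484]
tool_rot: [2.231, 2.21, 0.0]
contact_force: [-3.3, -1.1, 13.0]
width: -0.0001
gripper_force: 6.5
```

```bash
python3 m.py
```

```text
13.225 [ 0.5918 -0.0114  0.2484] [-3.3124 -1.1136 12.9883] -0.00010039082969173404
wedge top px ((289.0, 195.0), (16.0, 20.0), 90.0) [279 187] [299 203]
scene red [ 0.5995 -0.0057  0.075 ]
bite (finger) 0.0695962391729023
```

play_rows --pt "0 0 0 -3 0" --pt "0 0 0 -10 0" --pt "0 0 0 -40 0" --pt "0 0 0 -50 0" --pt "0 -50 0 -20 0" --pt "0 -60 0 0 0" --pt "0 -60 0 0 0" --pt "0 -60 0 0 0" --pt "0 0 0 0 0" --pt "0 0 0 0 0"

```text
clock: 14.58
tool_pos: [0.5897, -0.241, 0.3698]
tool_rot: [-2.231, -2.211, -0.002]
contact_force: [0.2, 0.7, 0.4]
width: 0.0
gripper_force: 0.0
```

```bash
python3 m.py
python3 - <<'E'
from h import *
S=snapshot("scene");T=snapshot("top")
cv2.imwrite("pics/c2.png",np.vstack([cv2.resize(T[150:250,190:350],(480,300),interpolation=2),cv2.resize(S[150:250,150:310],(480,300),interpolation=2)]))
E
```

```text
14.575 [ 0.5897 -0.241   0.3698] [0.2418 0.7367 0.4318] 5.818678649981309e-06
wedge top px ((289.5, 195.5), (15.0, 21.0), 90.0) [279 188] [300 203]
top red [ 0.5913 -0.0071  0.075 ]
scene red [ 0.5914 -0.0066  0.075 ]
bite (finger) -0.1599872743908017
```

View pics/c2.png

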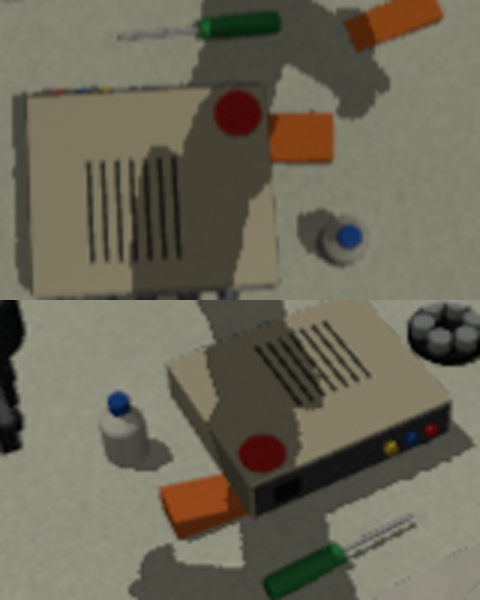

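The wedge now sits under the red-pad corner, with its heel showing at about (300,137) in the top half. The pad is back where it was at the start, the other items are in place, and the arm is clear.

```bash
python3 -c "
from bench import *
print(sign_off())"
```

```text
the job is handed in; nothing more can be done
None
```

The job is handed in, though no verdict came back: the wedge is under the red-pad corner, the corner sank only about 0.2 mm as the press went from 13 to 20 N (above the 6 to 15 N asked), and the case and the other items look unmoved.

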